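# Fit the snug spacer block into the alignment jig

## Robot

A 7-joint arm with a two-finger parallel gripper is mounted at the origin on a cart in front of the work surface, level with it; the furniture and walls round the work are solid. World frame = base frame: x ahead of the robot, y to its left, z up, the work surface at z = 0. Lengths are in m, angles in rad, forces in N, time in s.
With the tool pointing down it reaches from about 0.35 to 0.9 m from the base axis. Payload 8.1 kg.
Tool frame: the origin (TCP) lies between the finger pads; the fingertips stand 11 mm ahead of it and the grasp point (between the pads) lies 8 mm behind it; z points along the fingers, y is the line along which they close (so a half turn about z gives the same grasp; the last joint's range is limited). The gripper opens to 92 mm and grips with 3 to 60 N. Pads are 19 mm wide; open, the fingers measure 130 mm over their backs; the gripper's body (75 mm by 190 mm) begins 47 mm behind the grasp point.
Start: joints at [1.101, 0.434, 0.025, 1.573, -0.012, 1.134, -0.075], TCP at [0.224, -0.583, 0.238] pointing down, gripper open.
Joint ranges: [-2.62, 2.62], [-0.44, 2.09], [-1.27, 1.32], [0.08, 2.57], [-1.32, 4.46], [0.12, 2], [-2.74, 2.74]. Speed limits (rad/s): [2.22, 2.22, 3.01, 3.01, 3.14, 3.14, 3.14].

## Interface

Orientations are given as a rotation vector (axis times angle).
In Python, from cell import observe, get_image, camera_params, sign_off gives the robot as it stands.
- The arm moves only by the shell command python3 -m pendant 'ROWS' [FORCE]. ROWS is JSON, one flat list of numbers, 7 for each row, row after row: the shift along the tool's x, y, z in m, then the turn, a rotation vector about the tool's x, y, z in rad, then the finger opening in m, from 0 to 0.0918. In form: [dx, dy, dz, rx, ry, rz, jaw, dx, dy, dz, rx, ry, rz, jaw, ...]. A call has 1 to 10 rows; each row shifts and turns the commanded pose from where the row before left it, along the tool's axes as they then stand; what a row does not reach is not made up. A row lasts 1/8 s, in which the tool goes at most 62.5 mm and 10.7 degrees, less where a joint would pass 70% of its speed; a pose out of reach is approached as far as the arm can. A call is refused whole if a number of a shift passes 0.0625 or a number of a turn 0.188, either way. A call with a gripper value outside its range is refused whole. The fingers move at their own pace and stop on an object; FORCE is the grip in N (left out, the last holds). Time passes only in rows, so rows that do not move let the fingers close. It gives the time, the measured TCP pose, the force, the opening and the grip force at its end, in the units of the state.
- observe(): the state, without advancing time (a new reading comes with each control period).
- get_image(name): name is "scene" or "top"; returns the picture (420x560x3 uint8, red, green, blue); there is no depth.
- camera_params(name): a dict with "intrinsics" (3x3 intrinsics, pixels), "eye" and "rotation" of the camera in the world. Camera axes: x right, y down, z forward; pixel columns grow to the right and rows downward; lengths in m; the calibration is good to about 2 mm. A picture is of the moment at which its call begins. camera_params takes no time and is no camera call.
- sign_off(): hands the job in; it is judged then, once.
The state is a dict: "clock": time; "joints": joint angles; "dq": joint speeds; "joint_efforts": joint torques, N m; "position": TCP position; "ee_rot": TCP orientation; "force": force on the tool from outside, world axes, zero at the start; "ft_torque": the same for the moment, N m; "width": opening from 0.0 (shut) to 1.0 (fully open); "gripper_force": force on a finger pad.
Only numpy, scipy, OpenCV 4.12 (cv2) and the standard library are available. Lean on these libraries where they do the work, as an engineer would, in place of code of your own. Each camera call takes 0.05 s, during which the arm holds its last target. There are 200 camera calls.

## Task

One of the three spacer blocks fills the gap between the two jaws of the small blue alignment jig snugly; the others are too thin or too thick. Take that one and set it upright in the gap, all the way down on the jig's base, lengthwise along the gap and about centred in it. The other two blocks must stand upright on the table at the end.

Things in the scene. Friction and masses are not known exactly. Their poses are not given: they have to be found in the camera images.
- jig: Fixed jig: blue base plate 56 x 92 x 10 mm with two aluminium jaws, 40 long (x), 24 thick (y), tops at z 34. The gap between them, 26 wide (y), runs along x, open at both ends; its top 6 mm flare at 45 degrees to 38. Origin: underside of the plate, below the gap's middle, z up; gap floor at z 10. Fixed bottles up to 290 mm tall stand round it (60 mm off) and on the way: carry over them.
- spacer_green: Green spacer block standing on the table: 44 mm long (x), 16 mm thick (y), 28 mm high, about 60 to 130 g, with a black upright grip centred on top, 24 mm (x) by 14 mm (y) and 34 mm high (whole height 62 mm). Origin: centre of its underside; z up.
- spacer_orange: Orange spacer block standing on the table: 44 mm long (x), 24 mm thick (y), 28 mm high, about 60 to 130 g, with a black upright grip centred on top, 24 mm (x) by 14 mm (y) and 34 mm high (whole height 62 mm). Origin: centre of its underside; z up.
- spacer_yellow: Yellow spacer block standing on the table: 44 mm long (x), 32 mm thick (y), 28 mm high, about 60 to 130 g, with a black upright grip centred on top, 24 mm (x) by 14 mm (y) and 34 mm high (whole height 62 mm). Origin: centre of its underside; z up.

How it is judged:
By the outcome, as a careful person would: the job done as asked, in the order asked, and still so for the second after the job is handed in, with the robot touching nothing.
It also fails if it takes over 45 s, if anything falls off the work surface, if the arm or the gripper's body presses on something with over 40 N, if the wrist force passes 120 N, or if a joint passes its speed limit or range.

## Working session

There is one attempt and no reset: what is moved stays moved. The work goes in short steps, Python scripts to look and compute and a shell command to move; the robot and the scene stay as the last step left them, time stands still between calls to the robot, and variables do not carry over. Pictures are saved under pics/ and viewed, at most 11 in all, crops included, and the job is handed in when it is done.

```bash
mkdir -p pics; python3 - <<'E'
from cell import *
import cv2
for n in("scene","top"):
    cv2.imwrite(f"pics/{n}0.png",get_image(n)[:,:,::-1]); p=camera_params(n); print(n,{k:__import__('numpy').round(v,4).tolist() for k,v in p.items()})
print(observe())
E
```

```text
scene {'intrinsics': [[396.1928, 0.0, 272.4656], [0.0, 396.1928, 212.0729], [0.0, 0.0, 1.0]], 'eye': [0.2064, -0.4913, 0.7539], 'rotation': [-2.5131, 0.6691, -0.1933]}
top {'intrinsics': [[381.1737, 0.0, 280.2261], [0.0, 381.1737, 209.8133], [0.0, 0.0, 1.0]], 'eye': [0.2635, -0.1103, 0.8633], 'rotation': [-2.1263, 2.128, -0.1864]}
{'clock': 0.1, 'joints': array([ 1.10137867,  0.43519252,  0.02500078,  1.57399682, -0.01159019,
        1.13401877, -0.07508157]), 'dq': array([ 0.00064686, -0.00049273,  0.00104338, -0.00111671, -0.00089344,
       -0.00035866, -0.00070205]), 'joint_efforts': array([ 4.17082454e-03, -6.69125533e+01,  9.88668948e-01, -3.15143466e+01,
       -6.04437618e-02,  3.73308139e-02,  1.03786290e-04]), 'position': array([ 0.22392775, -0.58302934,  0.237003  ]), 'ee_rot': array([-3.08753510e+00, -5.72603475e-01,  6.56996993e-04]), 'force': array([-0.52270004,  0.53687481,  1.06396809]), 'ft_torque': array([ 0.01738424, -0.01464346, -0.02764346]), 'gripper_force': 0.0, 'width': 0.9986952626861947}
```

View pics/scene0.png

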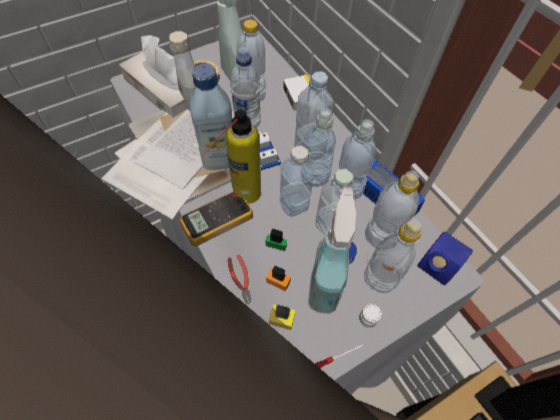

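View pics/top0.png

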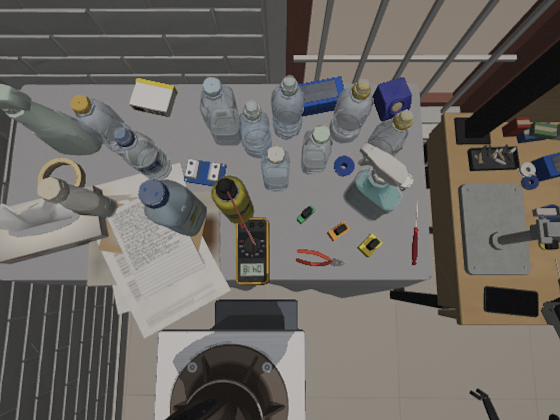

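The top view shows the green, orange and yellow blocks at about (306,214), (339,231) and (370,245). The blue jig with its two jaws is at (205,172), between bottles. I'll enlarge both areas.

```bash
cat > h.py <<'E'
from cell import *
import cv2, numpy as np
from scipy.spatial.transform import Rotation as R
def ray(n,uv,z):
    p=camera_params(n); d=R.from_rotvec(p['rotation']).as_matrix()@np.linalg.inv(p['intrinsics'])@np.array([*uv,1.])
    e=np.array(p['eye']); return e+d*(z-e[2])/d[2]
def proj(n,X):
    p=camera_params(n); c=R.from_rotvec(p['rotation']).as_matrix().T@(np.array(X)-p['eye']); c=np.array(p['intrinsics'])@c; return c[:2]/c[2]
E
python3 - <<'E'
from h import *
t=cv2.imread('pics/top0.png'); s=cv2.imread('pics/scene0.png')
a=cv2.resize(t[150:195,175:235],(400,300),interpolation=cv2.INTER_CUBIC)
b=cv2.resize(t[198:258,295:385],(400,267),interpolation=cv2.INTER_CUBIC)
c=cv2.resize(s[125:170,245:305],(400,300),interpolation=cv2.INTER_CUBIC)
d=cv2.resize(s[225:330,240:330],(257,300),interpolation=cv2.INTER_CUBIC)
o=np.zeros((600,800,3),np.uint8); o[:300,:400]=a;o[300:567,:400]=b;o[:300,400:]=c;o[300:,400:657]=d
cv2.imwrite('pics/c.png',o)
for n,u,z in [('o',(339,231),.03),('g',(306,214),.03),('y',(370,245),.03),('jig',(205,172),.03)]: print(n,ray('top',u,z).round(3))
for n,u in [('o',(278,278)),('jig',(267,153))]: print(n,ray('scene',u,.03).round(3))
# bottle caps
print('table corners',[ray('top',u,0).round(2)[:2] for u in [(0,90),(0,280),(430,278)]])
# bottle heights by two-view triangulation of caps
def tri(a,b):
    P=[]
    for n,u in(('top',a),('scene',b)):
        p=camera_params(n);r=R.from_rotvec(p['rotation']).as_matrix().T
        P.append(np.array(p['intrinsics'])@np.c_[r,-r@np.array(p['eye'])])
    X=cv2.triangulatePoints(P[0],P[1],np.float64(a),np.float64(b)).ravel();return X[:3]/X[3]
for k,a,b in [('blue',(153,192),(206,76)),('yel',(228,188),(241,118)),('clear',(275,155),(300,155)),('clear2',(252,107),(324,118)),('dkcap',(123,137),(243,60)),('tallclear',(212,88),(319,80)),('spray',(385,160),(345,205))]: print(k,tri(a,b).round(3))
E
```

```text
o [ 0.366 -0.237  0.03 ]
g [ 0.404 -0.165  0.03 ]
y [ 0.335 -0.304  0.03 ]
jig [0.5   0.062 0.03 ]
o [ 0.365 -0.24   0.03 ]
jig [0.501 0.045 0.03 ]
table corners [array([0.72, 0.58]), array([0.26, 0.52]), array([ 0.26, -0.44])]
blue [0.403 0.1   0.253]
yel [ 0.412 -0.022  0.245]
clear [ 0.492 -0.099  0.177]
clear2 [ 0.577 -0.055  0.194]
dkcap [0.522 0.185 0.188]
tallclear [0.604 0.015 0.222]
spray [ 0.45  -0.277  0.276]
```

View pics/c.png

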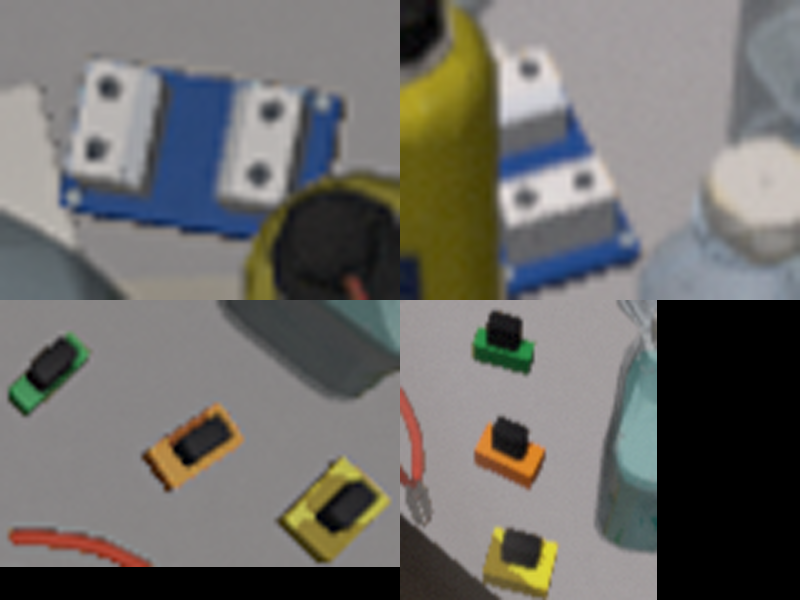

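The crop shows clear orange body and grip edges, and the jig jaws with two bolts each. In the top crop the bolts are at (110,88), (97,149), (271,110) and (259,174). Next I'll fit the poses.

```bash
cat >> h.py <<'E'
def box(x0,x1,y0,y1,z0,z1): return np.array([[x,y,z] for x in(x0,x1) for y in(y0,y1) for z in(z0,z1)])
def place(P,x,y,a,z=0): return P@R.from_euler('z',a).as_matrix().T+[x,y,z]
def hull(n,P,S=8,shape=(420,560)):
    q=np.array([proj(n,p) for p in P]); m=np.zeros(shape,np.float32)
    h=cv2.convexHull(np.float32(q)); m=np.zeros(shape,np.uint8)
    return h
E
python3 - <<'E'
from h import *
from scipy.optimize import least_squares, minimize
k=20/3
top=lambda X,Y:((X+.5)/k-.5+175,(Y+.5)/k-.5+150)
sc=lambda X,Y:((X-400+.5)/k-.5+245,(Y+.5)/k-.5+125)
B=[ray('top',top(*p),.034) for p in [(110,88),(97,149),(271,110),(259,174)]]
B=np.array(B);print('bolts',B.round(4).tolist(),'centre',B.mean(0).round(4))
S=np.array([ray('scene',sc(*p),.034) for p in [(583,181),(525,198),(530,70)]]);print('scene bolts',S.round(4).tolist())
d=B[0]-B[1]+B[2]-B[3]; l=B[0]+B[1]-B[2]-B[3]; print('yaw from x',np.degrees(np.arctan2(d[1],d[0])),'from y',np.degrees(np.arctan2(l[1],l[0]))-90)
# orange: silhouette fit (body+grip hull edges) per view
for name,lo,hi,th,w in [('orange',(5,120),(18,255),24,(.365,-.238)),]:
  for n,c in(('top',(339,231)),('scene',(278,278))):
    im=cv2.imread(f'pics/{n}0.png'); r=im[c[1]-20:c[1]+20,c[0]-20:c[0]+20]; r=cv2.resize(r,None,fx=6,fy=6,interpolation=cv2.INTER_CUBIC)
    hsv=cv2.cvtColor(r,cv2.COLOR_BGR2HSV)
    m=(((hsv[...,0]<20)&(hsv[...,1]>110)&(hsv[...,2]>50))|(hsv[...,2]<55)).astype(np.uint8)
    nl,L,st,_=cv2.connectedComponentsWithStats(m); i=1+st[1:,4].argmax(); m=(L==i).astype(np.uint8)
    def ren(v):
        o=np.zeros(m.shape,np.uint8)
        for P in(box(-.022,.022,-.012,.012,0,.028),box(-.012,.012,-.007,.007,.028,.062)):
            q=np.array([proj(n,p) for p in place(P,v[0],v[1],v[2])]); q=(q-[c[0]-20,c[1]-20]+.5)*6-.5
            cv2.fillConvexPoly(o,cv2.convexHull(np.int32(np.round(q*16))),1,shift=4)
        return o
    best=None
    for a0 in np.radians(range(-90,90,15)):
        f=lambda v:float((ren((v[0],v[1],v[2]))!=m).sum())
        s=minimize(f,[*w,a0],method='Nelder-Mead',options=dict(initial_simplex=[[*w,a0],[w[0]+.008,w[1],a0],[w[0],w[1]+.008,a0],[*w,a0+.2]]))
        if best is None or s.fun<best.fun: best=s
    print(name,n,best.x.round(4),np.degrees(best.x[2]),best.fun,m.sum())
o=observe();M=R.from_rotvec(o['ee_rot']).as_matrix();print(M.round(3),o['position'])
E
```

```text
bolts [[0.5208, 0.0937, 0.034], [0.4994, 0.0972, 0.034], [0.513, 0.0388, 0.034], [0.4906, 0.0422, 0.034]] centre [0.5059 0.0679 0.034 ]
scene bolts [[0.5117, 0.0393, 0.034], [0.4901, 0.0426, 0.034], [0.521, 0.0943, 0.034]]
yaw from x -8.961198557470818 from y -8.595876638265011Traceback (most recent call last):
  File "<stdin>", line 26, in <module>
    res = _minimize_neldermead(fun, x0, args, callback, bounds=bounds,
                               **options)
    fxc = func(xc)
    fx = function(np.copy(x), *(wrapper_args + args))
  File "<stdin>", line 25, in <lambda>
  File "<stdin>", line 20, in ren
  File "h.py", line 8, in proj
    p=camera_params(n); c=R.from_rotvec(p['rotation']).as_matrix().T@(np.array(X)-p['eye']); c=np.array(p['intrinsics'])@c; return c[:2]/c[2]
ValueError: time passes only in moves, steps and waits
```

```bash
sed -i 's/^def ray/from functools import cache\ncam=cache(camera_params)\ndef ray/; s/p=camera_params(n)/p=cam(n)/' h.py
cat > fit.py <<'E'
from h import *
from scipy.optimize import minimize
def fit(im,n,w,c):
    r=im[c[1]-20:c[1]+20,c[0]-20:c[0]+20]; r=cv2.resize(r,None,fx=6,fy=6,interpolation=cv2.INTER_CUBIC)
    hsv=cv2.cvtColor(r,cv2.COLOR_BGR2HSV)
    m=(((hsv[...,0]<20)&(hsv[...,1]>110)&(hsv[...,2]>50))|(hsv[...,2]<55)).astype(np.uint8)
    nl,L,st,_=cv2.connectedComponentsWithStats(m); m=(L==1+st[1:,4].argmax()).astype(np.uint8)
    p=cam(n); Rc=R.from_rotvec(p['rotation']).as_matrix(); K=np.array(p['intrinsics'])
    def ren(v):
        o=np.zeros(m.shape,np.uint8)
        for P in(box(-.022,.022,-.012,.012,0,.028),box(-.012,.012,-.007,.007,.028,.062)):
            q=(place(P,*v)-p['eye'])@Rc@K.T; q=q[:,:2]/q[:,2:]; q=(q-[c[0]-20,c[1]-20]+.5)*6-.5
            cv2.fillConvexPoly(o,cv2.convexHull(np.int32(np.round(q*16))),1,shift=4)
        return o
    best=None
    for a in np.radians(range(-90,90,15)):
        s=minimize(lambda v:float((ren(v)!=m).sum()),[*w,a],method='Nelder-Mead',options=dict(initial_simplex=[[*w,a],[w[0]+.008,w[1],a],[w[0],w[1]+.008,a],[*w,a+.2]]))
        if best is None or s.fun<best.fun: best=s
    return best.x,best.fun,m.sum()
E
python3 - <<'E'
from fit import *
for n,c in(('top',(339,231)),('scene',(278,278))):
    x,f,s=fit(cv2.imread(f'pics/{n}0.png'),n,(.365,-.238),c); print(n,x.round(4),np.degrees(x[2]).round(1),f,s)
o=observe();print(R.from_rotvec(o['ee_rot']).as_matrix().round(3),o['position'])
E
```

```text
top [ 0.3676 -0.237  -0.961 ] -55.1 978.0 7703
scene [ 0.367  -0.2367 -1.0714] -61.4 2717.0 13306
[[ 0.933  0.359 -0.001]
 [ 0.359 -0.933  0.001]
 [-0.    -0.001 -1.   ]] [ 0.22392775 -0.58302934  0.237003  ]
```

```bash
python3 - <<'E'
from h import *
out=[]
for n,(x0,x1,y0,y1) in(('top',(60,300,80,260)),('scene',(150,390,20,200))):
    im=cv2.imread(f'pics/{n}0.png');S=3.3
    r=cv2.resize(im[y0:y1,x0:x1],None,fx=S,fy=S,interpolation=cv2.INTER_CUBIC)
    pr=lambda P:np.int32([(proj(n,p)-[x0,y0])*S for p in P])
    for z,col in((.107,(0,0,255)),(.034,(0,255,0))):
        q=np.array([[-.0375,-.095,z],[.0375,-.095,z],[.0375,.095,z],[-.0375,.095,z]]) if z>.1 else np.array([[-.02,-.037,z],[.02,-.037,z],[.02,.037,z],[-.02,.037,z]])
        cv2.polylines(r,[pr(place(q,.5055,.068,np.radians(-8.8)))],True,col,1)
    out.append(cv2.resize(r,(400,300) if 0 else None,fx=.98,fy=.98) )
    for b,R_,zt,col in(((.522,.185),.028,.188,(255,0,255)),((.412,-.022),.028,.245,(255,255,0)),((.403,.1),.04,.253,(0,255,255))):
        t=np.linspace(0,6.28,40)
        for z in(0,.107,zt):
            rr=R_ if z<zt else .012
            cv2.polylines(out[-1],[np.int32(pr([[b[0]+rr*np.cos(u),b[1]+rr*np.sin(u),z] for u in t])*.98)],True,col,1)
    cv2.imwrite(f'pics/ov_{n}.png',out[-1])
E
```

```text
(no output)
```

View pics/ov_top.png

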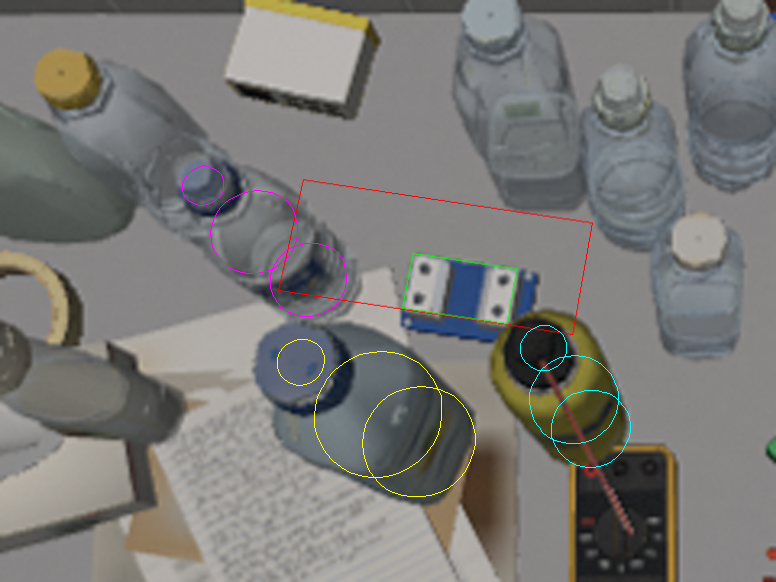

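View pics/ov_scene.png

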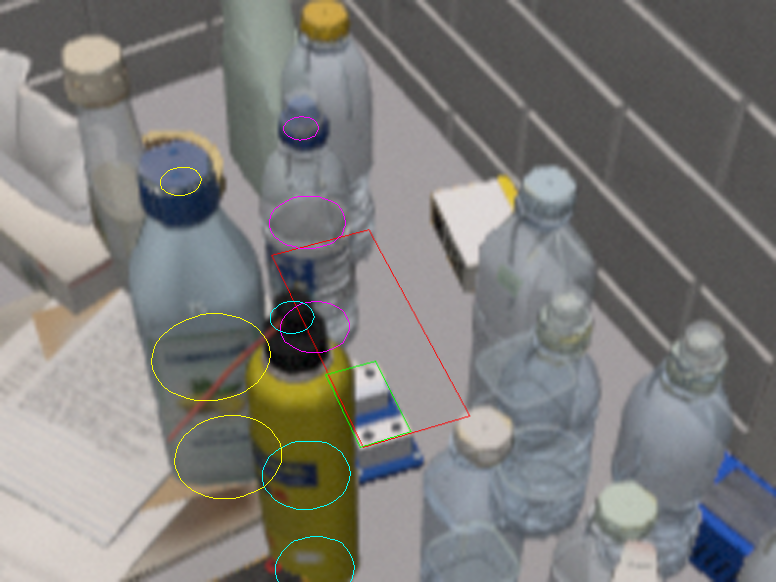

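The overlays put the jig in the right place. The dark-capped bottle, at top overlay (300,260), may conflict with the +y end of the gripper body (red), so I'll measure it more closely.

```bash
python3 - <<'E'
from h import *
out=[]
c,s=np.cos(np.radians(-8.8)),np.sin(np.radians(-8.8))
t=np.linspace(0,6.28,60)
for n,(x0,x1,y0,y1) in(('top',(105,205,115,190)),('scene',(215,295,45,145))):
    im=cv2.imread(f'pics/{n}0.png');S=600/(y1-y0) if n=='scene' else 4
    S={'top':4,'scene':5}[n]
    r=cv2.resize(im[y0:y1,x0:x1],None,fx=S,fy=S,interpolation=cv2.INTER_CUBIC)
    r=cv2.convertScaleAbs(r,alpha=1.4); raw=r.copy()
    pr=lambda P:np.int32([(proj(n,p)-[x0,y0])*S for p in P])
    q=np.array([[-.0375,.05,.107],[-.0375,.095,.107],[.0375,.095,.107],[.0375,.05,.107]])
    cv2.polylines(r,[pr(place(q,.5055,.068,np.radians(-8.8)))],False,(0,0,255),1)
    for z,rr in((0,.031),(.05,.031),(.107,.031),(.188,.013)):
        cv2.polylines(r,[pr([[.522+rr*np.cos(u),.183+rr*np.sin(u),z] for u in t])],True,(255,0,255),1)
    out+=[raw,r]
o=np.zeros((600,800,3),np.uint8)
o[:300,:400]=out[0];o[300:,:400]=out[1]
for i in(2,3):
    a=cv2.resize(out[i],None,fx=.6,fy=.6) if 0 else cv2.resize(out[i],(240,300)) if 0 else out[i]
    out[i]=cv2.resize(a,(320,400))
o[:400,400:720]=out[3]
cv2.imwrite('pics/dk.png',o)
E
```

```text
(no output)
```

View pics/dk.png

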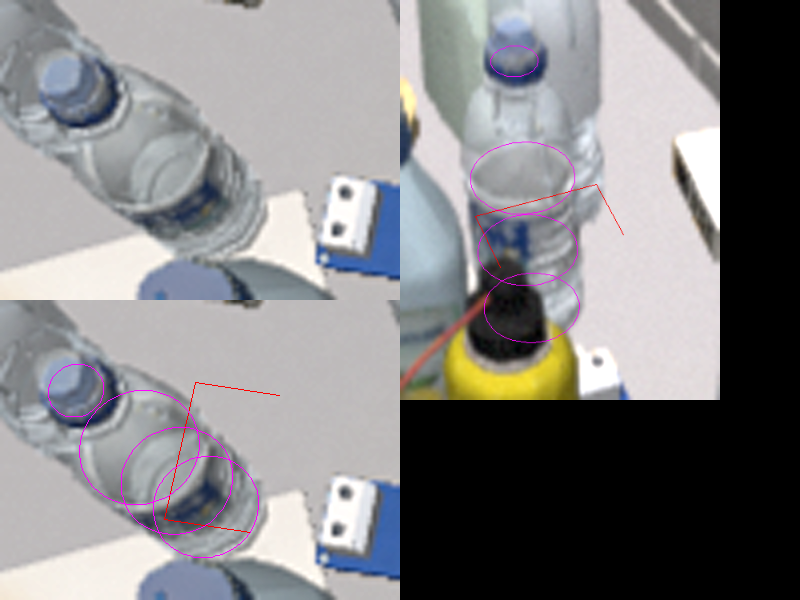

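The dark-capped bottle's near wall is about 80 mm from the gap centre. That overlaps the gripper body's 95 mm half-width. I'll grip the black grip high, insert with a slight roll, release with the block already guided by the gap, then press it down. Now turning toward the block.

```bash
python3 -m pendant '[0,0,-0.01,0,0,-0.18,0.06,0,0,-0.01,0,0,-0.18,0.06,0,0,-0.01,0,0,-0.18,0.06,0,0,-0.01,0,0,-0.18,0.06,0,0,-0.01,0,0,-0.18,0.06,0,0,-0.01,0,0,-0.18,0.06,0,0,-0.01,0,0,-0.18,0.06,0,0,-0.01,0,0,-0.18,0.06,0,0,-0.01,0,0,-0.18,0.06,0,0,-0.01,0,0,-0.18,0.06]' 40
cat >> h.py <<'E'
def go(p,yaw_y=None,roll=0):
    "shift in tool axes to world point p; tool-z turn to bring tool y to yaw_y deg"
    o=observe(); M=R.from_rotvec(o['ee_rot']).as_matrix()
    a=np.degrees(np.arctan2(M[1,1],M[0,1])); print('pos',o['position'].round(4),'tool y deg',a.round(2),'zaxis',M[:,2].round(4),'q',o['joints'].round(2),'F',o['force'].round(1),'t',o['clock'],'w',round(o['width']*.0918,4),'gf',o['gripper_force'])
    print('shift',(M.T@(np.array(p)-o['position'])).round(4),'turn' ,None if yaw_y is None else round(-np.radians((yaw_y-a+180)%360-180),4))
E
python3 -c "
from h import *
go((.3675,-.237,.15),34.5)"
```

```text
clock: 1.35
position: [0.2239, -0.5832, 0.3375]
ee_rot: [-1.463, -2.779, -0.001]
force: [-0.9, -1.0, 0.1]
width: 0.656
gripper_force: 0.0
pos [ 0.2239 -0.5832  0.3375] tool y deg 34.48 zaxis [-5.e-04  9.e-04 -1.e+00] q [ 1.35  0.4  -0.35  1.39  0.14  1.37  1.6 ] F [-0.9 -1.   0.1] t 1.35 w 0.0602 gf 0.0
shift [0.2039 0.3143 0.1878] turn -0.0004
```

```bash
python3 -m pendant '[0.0255,0.0393,0,0,0,0,0.06,0.0255,0.0393,0,0,0,0,0.06,0.0255,0.0393,0,0,0,0,0.06,0.0255,0.0393,0,0,0,0,0.06,0.0255,0.0393,0,0,0,0,0.06,0.0255,0.0393,0,0,0,0,0.06,0.0255,0.0393,0,0,0,0,0.06,0.0255,0.0393,0,0,0,0,0.06,0,0,0.03,0,0,0,0.06,0,0,0.05,0,0,0,0.06]' >/dev/null
python3 -c "
from h import *
go((.3675,-.237,.059),34.5)"
```

```text
pos [ 0.371  -0.2381  0.258 ] tool y deg 34.21 zaxis [ 0.003  -0.0024 -1.    ] q [ 0.97  0.16 -0.59  1.93  0.1   1.07  0.94] F [ 0.5 -1.3 -0.8] t 2.6 w 0.0601 gf 0.0
shift [ 0.0036 -0.0025  0.1989] turn -0.005
```

```bash
python3 -m pendant '[0.0036,-0.0025,0.04,0,0,-0.005,0.05,0,0,0.05,0,0,0,0.05,0,0,0.04,0,0,0,0.05,0,0,0.03,0,0,0,0.05,0,0,0.02,0,0,0,0.05,0,0,0.02,0,0,0,0.05,0,0,0,0,0,0,0.05]'
python3 - <<'E'
from h import *
go((.3675,-.237,.057),34.5)
out=[]
for n,c in(('top',(339,225)),('scene',(278,270))):
    im=get_image(n)[:,:,::-1]; out.append(cv2.resize(im[c[1]-30:c[1]+30,c[0]-40:c[0]+40],(400,300),interpolation=cv2.INTER_CUBIC))
cv2.imwrite('pics/g1.png',np.hstack(out))
E
```

```text
clock: 3.48
position: [0.3647, -0.236, 0.0567]
ee_rot: [-1.463, -2.777, -0.0]
force: [0.3, 0.5, 0.3]
width: 0.545
gripper_force: 0.0
pos [ 0.3647 -0.236   0.0567] tool y deg 34.45 zaxis [-0.0026  0.0016 -1.    ] q [ 0.83  0.45 -0.48  2.18  0.37  0.59  0.68] F [0.3 0.5 0.3] t 3.475 w 0.05 gf 0.0
shift [-0.0024  0.0017 -0.0003] turn -0.0009
```

View pics/g1.png

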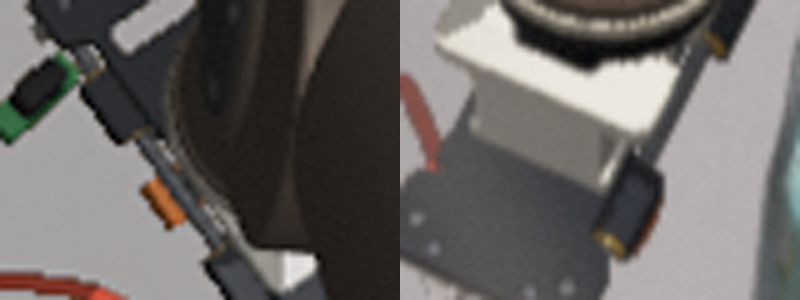

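The block's orange end shows between the two fingers in the top view, at (165,205), clear of the green block. Closing now.

```bash
python3 -m pendant '[-0.0024,0.0017,0,0,0,0,0.03,0,0,0,0,0,0,0.0,0,0,0,0,0,0,0.0,0,0,0,0,0,0,0.0,0,0,0,0,0,0,0.0,0,0,-0.01,0,0,0,0.0,0,0,-0.02,0,0,0,0,0,0,-0.03,0,0,0,0,0,0,0,0,0,0,0]' 40
python3 - <<'E'
from h import *
go((.5055,.068,.375),81.2)
E
```

```text
clock: 4.7
position: [0.3697, -0.2381, 0.1198]
ee_rot: [1.463, 2.776, -0.001]
force: [0.1, -0.4, -2.0]
width: 0.149
gripper_force: 39.9
pos [ 0.3697 -0.2381  0.1198] tool y deg 34.42 zaxis [ 0.0033 -0.0021 -1.    ] q [ 0.9   0.35 -0.55  2.12  0.27  0.74  0.78] F [ 0.1 -0.4 -2. ] t 4.7 w 0.0137 gf 39.88519370555878
shift [ 0.1749  0.2854 -0.2554] turn -0.8165
```

```bash
python3 -m pendant '[0,0,-0.051,0,0,0,0,0,0,-0.051,0,0,0,0,0,0,-0.051,0,0,0,0,0,0,-0.051,0,0,0,0,0,0,-0.051,0,0,0,0,0,0,0,0,0,-0.163,0,0,0,0,0,0,-0.163,0,0,0,0,0,0,-0.163,0,0,0,0,0,0,-0.163,0,0,0,0,0,0,-0.163,0]' >/dev/null
python3 -c "
from h import *
go((.5055,.068,.375),81.2)"
```

```text
pos [ 0.3681 -0.2375  0.372 ] tool y deg 81.43 zaxis [-1.2e-03  6.0e-04 -1.0e+00] q [ 1.07  0.09 -0.65  1.73  0.05  1.35  1.82] F [-0.5 -0.6 -1.7] t 5.95 w 0.0139 gf 39.8847770690918
shift [-0.0903  0.3225 -0.003 ] turn 0.004
```

```bash
python3 -m pendant '[-0.0113,0.0403,0,0,0,0,0,-0.0113,0.0403,0,0,0,0,0,-0.0113,0.0403,0,0,0,0,0,-0.0113,0.0403,0,0,0,0,0,-0.0113,0.0403,0,0,0,0,0,-0.0113,0.0403,0,0,0,0,0,-0.0113,0.0403,0,0,0,0,0,-0.0113,0.0403,0,0,0,0,0,0,0,0,0,0,0,0,0,0,0,0,0,0,0]' >/dev/null
python3 - <<'E'
from h import *
go((.5055,.068,.375),81.2)
out=[]
for n,c in(('top',(190,170)),('scene',(265,130))):
    im=get_image(n)[:,:,::-1]; out.append(cv2.resize(im[c[1]-60:c[1]+60,c[0]-80:c[0]+80],(400,300),interpolation=cv2.INTER_CUBIC))
    cv2.imwrite(f'pics/{n}1.png',im)
for n in('top','scene'): print(n,proj(n,(.5055,.068,.316)))
cv2.imwrite('pics/g2.png',np.hstack(out))
E
```

```text
pos [0.5072 0.0664 0.372 ] tool y deg 81.14 zaxis [-1.3e-03 -7.0e-04 -1.0e+00] q [ 0.46  0.28 -0.9   1.57  0.22  1.4   0.97] F [-0.1 -1.2 -1.2] t 7.2 w 0.0137 gf 39.88527595996857
shift [ 0.002   0.0013 -0.003 ] turn -0.0011
top [164.39995482 117.32000039]
scene [261.20118591  38.52352149]
```

View pics/g2.png

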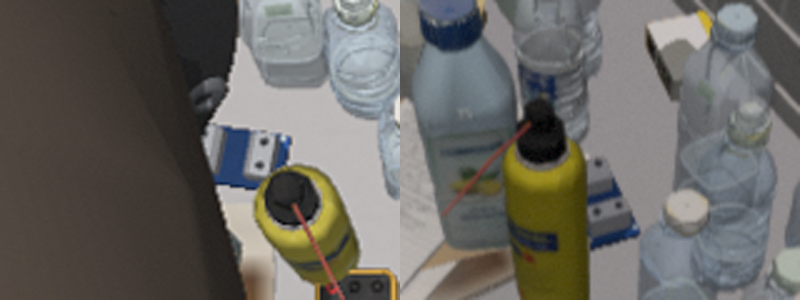

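The jig is visible and unobstructed in the scene crop at about (610,205). The held block is above that crop. Next I'll fit the block's offset in the hand from the orange pixels in the scene image.

```bash
python3 - <<'E'
from h import *
from scipy.optimize import minimize
n='scene';im=cv2.imread('pics/scene1.png');c=(261,48);h=30
r=im[c[1]-h:c[1]+h,c[0]-h:c[0]+h];S=6
r=cv2.resize(r,None,fx=S,fy=S,interpolation=cv2.INTER_CUBIC);hsv=cv2.cvtColor(r,cv2.COLOR_BGR2HSV)
m=((hsv[...,0]<20)&(hsv[...,1]>110)&(hsv[...,2]>50)).astype(np.uint8)
_,L,st,ce=cv2.connectedComponentsWithStats(m);i=1+st[1:,4].argmax();print(st[i],ce[i]/S+np.array(c)-h);m=(L==i)*np.uint8(1)
p=cam(n);Rc=R.from_rotvec(p['rotation']).as_matrix();K=np.array(p['intrinsics'])
def ren(v):
    o=np.zeros(m.shape,np.uint8);q=(place(box(-.022,.022,-.012,.012,0,.028),*v,z=.315)-p['eye'])@Rc@K.T;q=(q[:,:2]/q[:,2:]-np.array(c)+h+.5)*S-.5
    cv2.fillConvexPoly(o,cv2.convexHull(np.int32(np.round(q*16))),1,shift=4);return o
v0=[.507,.066,np.radians(-8.8)]
s=minimize(lambda v:float((ren(v)!=m).sum()),v0,method='Nelder-Mead',options=dict(initial_simplex=[v0,[.515,.066,-.15],[.507,.074,-.15],[.507,.066,0]]))
print(s.x,np.degrees(s.x[2]),s.fun,m.sum())
r[m>0]=r[m>0]//2+[0,100,0]
g=ren(s.x);ct,_=cv2.findContours(g,0,1);cv2.drawContours(r,ct,-1,(0,0,255),1);cv2.imwrite('pics/fit.png',r)
E
```

```text
[  101     8   169   159 18000] [262.36021296  33.59497222]
[ 0.50588594  0.06660951 -0.28081463] -16.089493026869423 4349.0 18000
```

View pics/fit.png

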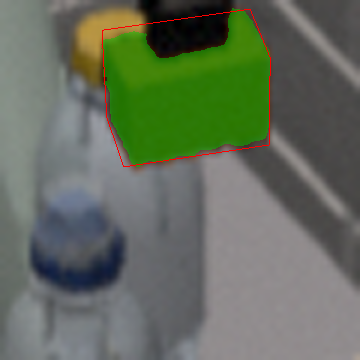

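The fit picture shows the block hanging upright in the hand, with its body at (105–270, 10–165) in the crop. The hidden grip region biases the yaw, so I'll refit with dark pixels ignored.

```bash
python3 - <<'E'
from h import *
from scipy.optimize import minimize
n='scene';im=cv2.imread('pics/scene1.png');c=(261,48);h=30
r=im[c[1]-h:c[1]+h,c[0]-h:c[0]+h];S=6
r=cv2.resize(r,None,fx=S,fy=S,interpolation=cv2.INTER_CUBIC);hsv=cv2.cvtColor(r,cv2.COLOR_BGR2HSV)
m=((hsv[...,0]<16)&(hsv[...,1]>130)&(hsv[...,2]>50)).astype(np.uint8);_,L,st,ce=cv2.connectedComponentsWithStats(m);m=(L==1+st[1:,4].argmax())*np.uint8(1)
w=np.ones(m.shape,bool);w[:62,140:235]=False
p=cam(n);Rc=R.from_rotvec(p['rotation']).as_matrix();K=np.array(p['intrinsics'])
def ren(v):
    o=np.zeros(m.shape,np.uint8);P=R.from_euler('zyx',v[[2,4,5]]).as_matrix()@(box(-.022,.022,-.012,.012,-.062,-.034)).T
    q=(P.T+[v[0],v[1],.377+v[3]]-p['eye'])@Rc@K.T;q=(q[:,:2]/q[:,2:]-np.array(c)+h+.5)*S-.5
    cv2.fillConvexPoly(o,cv2.convexHull(np.int32(np.round(q*16))),1,shift=4);return o
a=np.radians(-8.8)
for free in([0,1],[0,1,2],[0,1,2,3],[0,1,2,4],[0,1,4],[0,1,2,4,5]):
    b0=np.array([.507,.066,a,0,0,0]);st=np.array([.006,.006,.1,.006,.1,.1])
    def f(u):
        v=b0.copy();v[free]=u;return float(((ren(v)!=m)&w).sum())
    u0=b0[free];best=min((minimize(f,u0,method='Nelder-Mead',options=dict(initial_simplex=np.vstack([u0]+[u0+sg*st[k]*np.eye(len(free))[j] for j,k in enumerate(free)]))) for sg in(1,-1)),key=lambda s:s.fun)
    print(free,best.x.round(4),best.fun,m.sum())
E
```

```text
[0, 1] [0.5064 0.0682] 2085.0 17365
[0, 1, 2] [ 0.5067  0.0675 -0.3291] 1820.0 17365
[0, 1, 2, 3] [ 0.5261  0.1028 -0.169  -0.0277] 517.0 17365
[0, 1, 2, 4] [ 0.5027  0.068  -0.3006 -0.0882] 1452.0 17365
[0, 1, 4] [ 0.5047  0.0684 -0.0456] 2054.0 17365
[0, 1, 2, 4, 5] [ 0.5051  0.0692 -0.3233 -0.0346 -0.0331] 1539.0 17365
```

```bash
python3 -m pendant '[0,0,0,-0.0525,0,0,0,0,0,0,-0.0525,0,0,0,0,0,0,0,0,0,0]' >/dev/null
python3 -c "
from h import *
go((.5046,.0621,.24),81.2); go((.5046,.0621,.12),81.2)"
```

```text
pos [0.5075 0.0645 0.3725] tool y deg 80.87 zaxis [ 0.0164  0.1021 -0.9946] q [ 0.56  0.27 -0.91  1.59  0.12  1.34  1.06] F [-1.1  0.2 -2.2] t 7.675 w 0.0136 gf 39.88563895225525
shift [ 0.0025 -0.0165  0.1315] turn -0.0057
pos [0.5075 0.0645 0.3725] tool y deg 80.87 zaxis [ 0.0164  0.1021 -0.9946] q [ 0.56  0.27 -0.91  1.59  0.12  1.34  1.06] F [-1.1  0.2 -2.2] t 7.675 w 0.0136 gf 39.88563895225525
shift [ 0.0025 -0.0289  0.2509] turn -0.0057
```

```bash
python3 -m pendant '[0.0025,-0.0045,0.033,0,0,-0.006,0,0,-0.004,0.033,0,0,0,0,0,-0.004,0.033,0,0,0,0,0,-0.004,0.0325,0,0,0,0,0,-0.003,0.029,0,0,0,0,0,-0.003,0.03,0,0,0,0,0,-0.002,0.02,0,0,0,0,0,-0.002,0.02,0,0,0,0,0,-0.002,0.02,0,0,0,0,0,0,0,0,0,0,0]'
python3 -c "
from h import *
go((.5046,.0621,.097),81.2)"
```

```text
clock: 8.93
position: [0.504, 0.0649, 0.1197]
ee_rot: [0.233, 3.123, 0.162]
force: [0.4, -0.1, -1.6]
width: 0.146
gripper_force: 39.9
pos [0.504  0.0649 0.1197] tool y deg 81.47 zaxis [ 0.0137  0.1024 -0.9946] q [ 0.43  0.5  -0.79  1.97  0.36  0.79  0.88] F [ 0.4 -0.1 -1.6] t 8.925 w 0.0134 gf 39.88578915596008
shift [-0.001  -0.005   0.0223] turn 0.0048
```

```bash
python3 -m pendant '[-0.0005,-0.003,0.008,0,0,0.003,0,0,-0.001,0.008,0,0,0,0,0,-0.001,0.006,0,0,0,0,0,0,0,0,0,0,0]'
python3 -c "
from h import *
go((.5046,.0621,.079),81.2);import time
o=[observe()['position'] for _ in range(3)];print(o)"
```

```text
clock: 9.43
position: [0.5047, 0.0625, 0.0978]
ee_rot: [0.238, 3.121, 0.164]
force: [-0.3, 0.4, -1.2]
width: 0.15
gripper_force: 39.9
pos [0.5047 0.0625 0.0978] tool y deg 81.29 zaxis [ 0.0154  0.1034 -0.9945] q [ 0.41  0.53 -0.76  1.99  0.39  0.75  0.86] F [-0.3  0.4 -1.2] t 9.425 w 0.0138 gf 39.88573729991913
shift [ 0.0001 -0.0024  0.0187] turn 0.0016
[array([0.50473221, 0.06248592, 0.09782734]), array([0.50473221, 0.06248592, 0.09782734]), array([0.50473221, 0.06248592, 0.09782734])]
```

```bash
python3 -m pendant '[0,-0.0005,0.004,0,0,0,0,0,-0.0004,0.004,0,0,0,0,0,-0.0004,0.003,0,0,0,0,0,0,0,0,0,0,0]'
python3 -m pendant '[0,-0.0003,0.003,0,0,0,0,0,-0.0003,0.003,0,0,0,0,0,0,0,0,0,0,0]'
python3 -c "
from h import *
go((.5046,.0621,.079),81.2)"
```

```text
clock: 9.93
position: [0.5048, 0.0624, 0.0869]
ee_rot: [0.237, 3.12, 0.164]
force: [-0.1, 0.4, -1.0]
width: 0.147
gripper_force: 39.9
clock: 10.3
position: [0.5048, 0.0624, 0.0808]
ee_rot: [0.237, 3.12, 0.164]
force: [0.3, -0.2, -1.6]
width: 0.146
gripper_force: 39.9
pos [0.5048 0.0624 0.0808] tool y deg 81.3 zaxis [ 0.0157  0.1034 -0.9945] q [ 0.39  0.55 -0.74  2.    0.42  0.71  0.84] F [ 0.3 -0.2 -1.6] t 10.3 w 0.0134 gf 39.885883927345276
shift [ 0.0002 -0.0005  0.0018] turn 0.0017
```

```bash
python3 -m pendant '[0,-0.0002,0.0025,0,0,0,0,0,-0.0002,0.0025,0,0,0,0,0,0,0,0,0,0,0]'
python3 -m pendant '[0,-0.0002,0.002,0,0,0,0,0,-0.0002,0.002,0,0,0,0,0,0,0,0,0,0,0]'
python3 -c "
from h import *
go((.5046,.0621,.069),81.2)"
```

```text
clock: 10.68
position: [0.5049, 0.0626, 0.0759]
ee_rot: [0.237, 3.12, 0.164]
force: [-0.9, 0.4, -1.4]
width: 0.147
gripper_force: 39.9
clock: 11.05
position: [0.505, 0.0628, 0.072]
ee_rot: [0.237, 3.12, 0.164]
force: [0.3, 0.1, -1.0]
width: 0.153
gripper_force: 39.9
pos [0.505  0.0628 0.072 ] tool y deg 81.31 zaxis [ 0.0162  0.1037 -0.9945] q [ 0.38  0.56 -0.73  2.01  0.43  0.69  0.83] F [ 0.3  0.1 -1. ] t 11.05 w 0.014 gf 39.88177299499512
shift [ 0.0003 -0.0011  0.0029] turn 0.0019
```

```bash
python3 -m pendant '[0.0003,-0.0008,0.0015,0,0,0,0,0,-0.0002,0.0012,0,0,0,0,0,0,0,0,0,0,0]'
python3 -c "
from h import *
go((.5046,.0621,.069),81.2)"
```

```text
clock: 11.42
position: [0.505, 0.0627, 0.0695]
ee_rot: [0.237, 3.119, 0.166]
force: [1.9, 4.5, -0.1]
width: 0.148
gripper_force: 39.9
pos [0.505  0.0627 0.0695] tool y deg 81.33 zaxis [ 0.017   0.1045 -0.9944] q [ 0.38  0.57 -0.73  2.01  0.43  0.69  0.82] F [ 1.9  4.5 -0.1] t 11.425 w 0.0136 gf 39.89143431186676
shift [ 0.0003 -0.0007  0.0004] turn 0.0022
```

```bash
python3 -m pendant '[0,0.0006,0,0,0,0,0,0,0,0,0,0,0,0.02,0,0,0,0,0,0,0.03,0,0,0,0,0,0,0.03,0,0,0,0,0,0,0.03]'
python3 -m pendant '[0,0,-0.01,0,0,0,0.03,0,0,-0.02,0,0,0,0.03,0,0.002,-0.03,0,0,0,0.03,0,0.003,-0.03,0,0,0,0.03,0,0.004,-0.05,0,0,0,0.03,0,0.004,-0.05,0,0,0,0.0,0,0.005,-0.05,0,0,0,0,0,0,0,0.0525,0,0,0,0,0,0,0.0525,0,0,0,0,0,0,0,0,0,0]'
python3 - <<'E'
from h import *
go((.5055,.068,.15),81.2)
im=get_image('scene')[:,:,::-1];im2=get_image('top')[:,:,::-1]
a=cv2.resize(im[115:175,235:315],(400,300),interpolation=cv2.INTER_CUBIC);b=cv2.resize(im2[140:200,165:245],(400,300),interpolation=cv2.INTER_CUBIC)
for n,img,x0,y0 in(('scene',a,235,115),('top',b,165,140)):
    q=lambda P:[np.int32((np.array([proj(n,p) for p in P])-[x0,y0]+.5)*5)]
    bx=place(box(-.022,.022,-.012,.012,.010,.038)[[1,3,7,5]],.5055,.068,np.radians(-8.8));cv2.polylines(img,q(bx),True,(255,0,255),1)
cv2.imwrite('pics/g3.png',np.hstack([a,b]))
E
```

```text
clock: 12.05
position: [0.5046, 0.0623, 0.0693]
ee_rot: [0.238, 3.12, 0.163]
force: [0.2, -0.3, 0.3]
width: 0.322
gripper_force: 0.0
clock: 13.3
position: [0.5032, 0.0567, 0.3106]
ee_rot: [0.234, 3.132, 0.001]
force: [-0.0, 0.1, -0.3]
width: 0.005
gripper_force: 0.0
pos [0.5032 0.0567 0.3106] tool y deg 81.44 zaxis [ 9.e-04  3.e-04 -1.e+00] q [ 0.48  0.31 -0.89  1.69  0.25  1.26  0.96] F [-0.   0.1 -0.3] t 13.3 w 0.0004 gf 0.0
shift [-0.0004  0.0115  0.1606] turn 0.0042
```

View pics/g3.png

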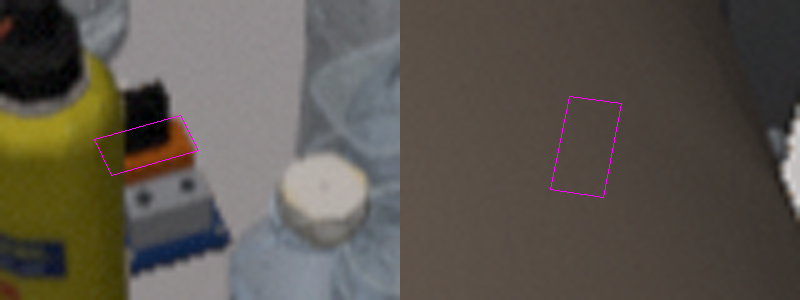

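The scene crop shows the orange block in the gap. Its top matches the predicted fully-down outline, with its +x end at about (195,130). I'll press gently on the grip to confirm it is seated.

```bash
python3 -m pendant '[0,0.011,0,-0.0525,0,0,0,0,0,0,-0.0525,0,0,0,0,-0.006,0.055,0,0,0,0,0,-0.006,0.055,0,0,0,0,0,-0.004,0.04,0,0,0,0,0,-0.004,0.04,0,0,0,0,0,-0.002,0.02,0,0,0,0,0,0,0,0,0,0,0]'
python3 -c "
from h import *
go((.5053,.067,.085),81.2)"
```

```text
clock: 14.4
position: [0.5042, 0.0656, 0.0975]
ee_rot: [0.239, 3.123, 0.164]
force: [0.1, -0.1, 0.0]
width: 0.007
gripper_force: 0.0
pos [0.5042 0.0656 0.0975] tool y deg 81.23 zaxis [ 0.0131  0.1039 -0.9945] q [ 0.41  0.53 -0.77  1.99  0.4   0.75  0.84] F [ 0.1 -0.1  0. ] t 14.4 w 0.0007 gf 0.0
shift [-0.0009  0.0002  0.0126] turn 0.0005
```

```bash
for k in 1; do python3 -m pendant '[-0.0005,0,0.005,0,0,0,0,0,0,0.004,0,0,0,0,0,0,0.002,0,0,0,0,0,0,0,0,0,0,0]'; done
python3 -m pendant '[0,0,0.0015,0,0,0,0,0,0,0,0,0,0,0]'
python3 -m pendant '[0,0,0.001,0,0,0,0,0,0,0,0,0,0,0]'
```

```text
clock: 14.9
position: [0.506, 0.0675, 0.088]
ee_rot: [0.237, 3.12, 0.164]
force: [0.6, 0.2, -0.5]
width: 0.003
gripper_force: 0.0
clock: 15.15
position: [0.506, 0.0676, 0.0863]
ee_rot: [0.237, 3.12, 0.164]
force: [0.6, -0.4, -0.3]
width: 0.007
gripper_force: 0.0
clock: 15.4
position: [0.506, 0.0677, 0.0853]
ee_rot: [0.237, 3.12, 0.164]
force: [-0.8, 0.3, 0.6]
width: 0.003
gripper_force: 0.0
```

```bash
python3 -m pendant '[0,0,0.0015,0,0,0,0,0,0,0,0,0,0,0]'
python3 -m pendant '[0,0,0.001,0,0,0,0,0,0,0,0,0,0,0]'
python3 -m pendant '[0,0,0.0007,0,0,0,0,0,0,0,0,0,0,0]'
```

```text
clock: 15.65
position: [0.506, 0.0679, 0.0838]
ee_rot: [0.237, 3.12, 0.164]
force: [0.2, -0.3, 0.1]
width: 0.002
gripper_force: 0.0
clock: 15.9
position: [0.5062, 0.068, 0.0834]
ee_rot: [0.237, 3.12, 0.163]
force: [-2.6, -2.2, 9.9]
width: 0.003
gripper_force: 4.7
clock: 16.15
position: [0.5063, 0.0681, 0.0833]
ee_rot: [0.237, 3.119, 0.163]
force: [-4.9, -2.5, 18.4]
width: 0.004
gripper_force: 9.1
```

Contact came at tip z ≈ 0.072, which is floor 10 + 62 mm, and the contact is stiff. The block is fully seated. Retreating for a last look.

```bash
python3 -m pendant '[0,0,-0.01,0,0,0,0,0,0.003,-0.03,0,0,0,0,0,0.005,-0.05,0,0,0,0,0,0.006,-0.06,0,0,0,0,0,0.006,-0.06,0,0,0,0,0,0.006,-0.06,0,0,0,0,0,0,0,0.0525,0,0,0,0,0,0,0.0525,0,0,0]' >/dev/null
python3 -m pendant '[0.0,-0.05,0,0,0,0,0,0,-0.05,0,0,0,0,0,0.0,-0.05,0,0,0,0,0,0,-0.05,0,0,0,0,0,0,-0.05,0,0,0,0,0,0,-0.05,0,0,0,0,0,0,-0.05,0,0,0,0,0,0,0,0,0,0,0,0]'
python3 - <<'E'
from h import *
im=get_image('scene')[:,:,::-1];im2=get_image('top')[:,:,::-1]
a=cv2.resize(im2[190:265,290:390],(400,300));b=cv2.resize(im2[140:200,165:245],(400,300),interpolation=cv2.INTER_CUBIC)
bx=place(box(-.022,.022,-.012,.012,.010,.038)[[1,3,7,5]],.5055,.068,np.radians(-8.8))
cv2.imwrite('pics/g4.png',np.vstack([np.hstack([a,b]),np.hstack([cv2.resize(im,(400,300)),cv2.resize(im2,(400,300))])]))
E
```

```text
clock: 18.15
position: [0.4509, -0.2849, 0.3527]
ee_rot: [-0.249, -3.131, 0.001]
force: [1.1, 0.9, 0.5]
width: 0.002
gripper_force: 0.0
```

View pics/g4.png

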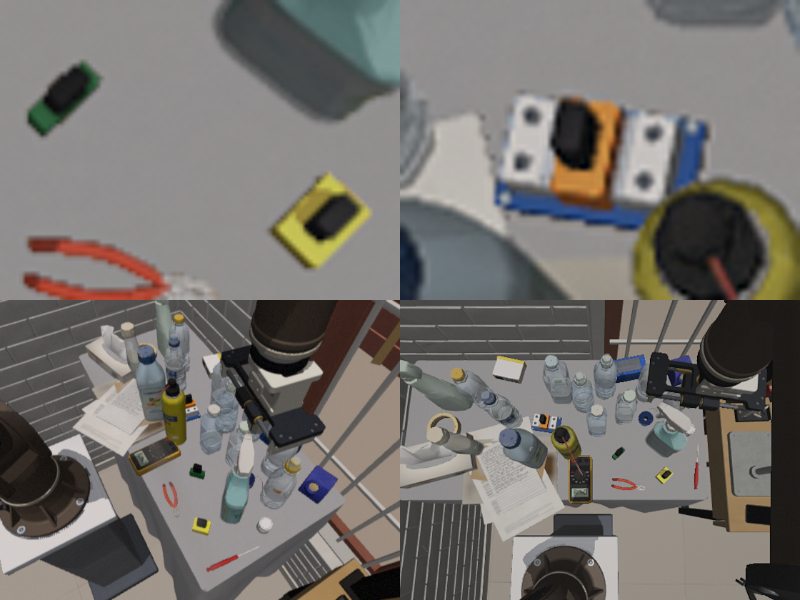

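The orange block sits squarely in the gap, at (585,150) in the top-right crop. Green and yellow are still standing, and the arm is clear of everything.

```bash
python3 -c "
from cell import *
print(sign_off())"
```

```text
the job is handed in; nothing more can be done
None
```

The orange spacer is upright in the jig gap, down on the base and about centred; green and yellow still stand on the table, and the job was handed in at about 18 s.

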